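# Rack the doming punches in order of size beside the pitch bowl

### The job

Put the four wooden doming punches back in the punch rack, one to a bay, in order of head size: the largest in the bay next to the pitch bowl, the smallest at the far end. Stand each upright on its foot in the middle of the bay's green pad and let go, and leave the pitch bowl and the jar where they are.

Things in the scene. Friction and masses are not known exactly. Their poses are not given: they have to be found in the camera images.
- punch_56: The largest of four turned light-beech doming punches, standing upright: round foot 30 mm across, slim shank 21 mm across, mushroom head 56 mm across with a rounded top; 100 mm tall in all. Origin: centre of the foot's underside, z up the axis. The head has a straight cylindrical band 14 mm high at its widest, centred 71 mm above the origin: the place to grip, from any side.
- punch_46: The second largest of four turned light-beech doming punches, standing upright: round foot 30 mm across, slim shank 21 mm across, mushroom head 46 mm across with a rounded top; 92 mm tall in all. Origin: centre of the foot's underside, z up the axis. The head has a straight cylindrical band 14 mm high at its widest, centred 67 mm above the origin: the place to grip, from any side.
- punch_36: The second smallest of four turned light-beech doming punches, standing upright: round foot 30 mm across, slim shank 21 mm across, mushroom head 36 mm across with a rounded top; 84 mm tall in all. Origin: centre of the foot's underside, z up the axis. The head has a straight cylindrical band 14 mm high at its widest, centred 63 mm above the origin: the place to grip, from any side.
- punch_26: The smallest of four turned light-beech doming punches, standing upright: round foot 30 mm across, slim shank 21 mm across, mushroom head 26 mm across with a rounded top; 76 mm tall in all. Origin: centre of the foot's underside, z up the axis. The head has a straight cylindrical band 14 mm high at its widest, centred 59 mm above the origin: the place to grip, from any side.
- pad_a: One of four identical green pads, each the floor of a bay of the fixed dark-wood punch rack; 74 (x, across the rack) x 62 (y, along it) x 3 mm, origin at the centre of its underside, 15 mm above the bench. The bays stand in one straight row, 76 mm apart, their names in random order; the row runs left to right before the robot, turned by up to 9 degrees.
- pad_b: One of four identical green pads, each the floor of a bay of the fixed dark-wood punch rack; 74 (x, across the rack) x 62 (y, along it) x 3 mm, origin at the centre of its underside, 15 mm above the bench. Each bay is 82 mm across and 68 mm along the row inside; the fins between bays stand 11 mm above the pad's top.
- pad_c: One of four identical green pads, each the floor of a bay of the fixed dark-wood punch rack; 74 (x, across the rack) x 62 (y, along it) x 3 mm, origin at the centre of its underside, 15 mm above the bench. The rack's front lip stands 3 mm, its two end cheeks 16 mm and the fence on the side away from the robot 19 mm above the pad's top.
- pad_d: One of four identical green pads, each the floor of a bay of the fixed dark-wood punch rack; 74 (x, across the rack) x 62 (y, along it) x 3 mm, origin at the centre of its underside, 15 mm above the bench. The pad's top is 18 mm above the bench.
- pitch_bowl: Dark iron pitch bowl filled with red pitch, 130 mm across, 78 mm tall, sitting on a brown ring 112 mm across; 1.8 kg, loose. It stands on the bench off one end of the rack, left or right, its axis about 171 mm from the centre of the nearest bay. Origin: centre of its underside. Leave it where it is.
- jar: Sand-coloured jar with white lid, 60 mm across, 75 mm tall, loose on the bench off the other end of the rack. Origin: centre of its underside. Leave it where it is.

How it is judged:
By the outcome, as a careful person would: the job done as asked, in the order asked, and still so for the second after the job is handed in, with the robot touching nothing.
It also fails if it takes over 90 s, if anything falls off the work surface, if the arm or the gripper's body presses on something with over 40 N, if the wrist force passes 120 N, or if a joint passes its speed limit or range.

### The arm

A 7-joint arm with a two-finger parallel gripper is mounted at the origin on the work surface. World frame = base frame: x ahead of the robot, y to its left, z up, the work surface at z = 0. Lengths are in m, angles in rad, forces in N, time in s.
With the tool pointing down it reaches from about 0.4 to 0.9 m from the base axis. Payload 5.5 kg.
Tool frame: the origin (TCP) lies between the finger pads; the fingertips stand 22 mm ahead of it and the grasp point (between the pads) lies 3 mm ahead of it; z points along the fingers, y is the line along which they close (so a half turn about z gives the same grasp; the last joint's range is limited). The gripper opens to 85 mm and grips with 20 to 120 N. Pads are 22 mm wide; open, the fingers measure 114 mm over their backs; the gripper's body (76 mm by 85 mm) begins 54 mm behind the grasp point. The pads swing forward as they close: fully open they stand 13 mm farther back than shut.
Start: joints at [1.594, 0.501, -0.427, 1.55, 0.221, 1.138, -0.21], TCP at [0.154, -0.631, 0.253] pointing down, gripper open.
Joint ranges: [-2.88, 2.88], [-0.31, 2.03], [-1.54, 1.56], [0.2, 2.42], [-1.41, 4.55], [0.19, 2.02], [-2.57, 2.57]. Speed limits (rad/s): [2.57, 2.57, 3.14, 3.14, 3.14, 3.14, 3.14].

### API

Orientations are given as a 3x3 rotation matrix whose columns are the frame's x, y, z axes.
In Python, from workcell import bot, cams, job gives the robot as it stands.
- The arm moves only by the tool step_arm, never from a script. Its argument "motion" is a list of rows, each a list of 4 numbers: the shift along the tool's x, y, z in fractions of the full range, 1 being 80 cm, then the turn about the tool's z in a scale on which 1.0 is 4 rad. A call has 1 to 20 rows; each row is the pose to reach, as a shift and turn from the pose commanded when the call began, along the tool's axes at that moment; what a row does not reach only later rows make up. A row lasts 1/10 s, in which the tool goes at most 50 mm and 8.59 degrees, less where a joint would pass 70% of its speed; a pose out of reach is approached as far as the arm can. A shift or turn number past 1, either way, is cut back to 1. A call with a gripper value outside its range is refused whole. "jaw" is the opening, from 0 (shut) to 1 (fully open), set as the call begins (left out, the last holds). The fingers move at their own pace and stop on an object; "force" is the grip in N (left out, the last holds). Time passes only in rows, so rows that repeat a pose let the fingers close. It gives the time, the measured TCP pose, the force, the opening and the grip force at its end, in the units of the state.
- bot.sense(): the state, without advancing time (a new reading comes with each control period).
- cams.camera(name): name is "scene" or "top" or "wrist"; returns a dict with "image" (420x560x3 uint8, red, green, blue), "range_z" (420x560 float32, m along the optical axis (not along the pixel's ray), 0 where there is no reading), "fx", "fy", "cx", "cy" (pixels), "dist_coeffs" ([k1, k2, p1, p2, k3] as OpenCV has them; the pictures are not rectified), "xyz" and "orientation" of the camera in the world; the wrist camera has in their place "mount" (4x4, takes a point from camera to tool coordinates, whose origin is the TCP and whose axes are the flange's). Camera axes: x right, y up, looking along -z (the intrinsics and any distortion apply to the point x, -y, -z); pixel columns grow to the right and rows downward; lengths in m; the calibration is good to about 2 mm. A picture is of the moment at which its call begins: read the wrist's pose just before it.
- job.hand_in(): hands the job in; it is judged then, once.
The state is a dict: "time_s": time; "joint_positions": joint angles; "qd": joint speeds; "joint_torque": joint torques, N m; "position": TCP position; "ee_rot": TCP orientation; "force": force on the tool from outside, world axes, zero at the start; "moment": the same for the moment, N m; "finger_gap": finger opening in m; "gripper_force": force on a finger pad.
Only numpy, scipy, OpenCV 4.12 (cv2) and the standard library are available. Lean on these libraries where they do the work, as an engineer would, in place of code of your own. Each camera call takes 0.05 s, during which the arm holds its last target. There are 200 camera calls.

## Working session

There is one attempt and no reset: what is moved stays moved. The work goes in short steps, Python scripts to look and compute and a tool call to move; the robot and the scene stay as the last step left them, time stands still between calls to the robot, and variables do not carry over. Pictures are saved under pics/ and viewed, at most 14 in all, crops included, and the job is handed in when it is done.

Besides the shell and the picture viewer there is one more tool, called after ">>>" by a JSON object that holds its "op" and its "data", one argument or row to a line. step_arm: Moves the arm, as the interface text tells. Its arguments: {"type":"object","properties":{"motion":{"type":"array"},"jaw":{"type":"number"},"force":{"type":"number"}},"required":["motion"]}

```bash
mkdir -p pics; ls; python3 - <<'E'
from workcell import bot,cams,job
import cv2,numpy as np
s=bot.sense();print({k:np.round(v,3).tolist() for k,v in s.items()})
ims=[]
for n in("scene","top"):
    c=cams.camera(n);np.save(f"pics/{n}.npy",c,allow_pickle=True);cv2.imwrite(f"pics/{n}.png",c["image"][:,:,::-1])
    print(n,c["fx"],c["fy"],c["cx"],c["cy"],c["dist_coeffs"],c["xyz"],c["orientation"])
E
```

```text
pics
{'time_s': 0.0, 'joint_positions': [1.594, 0.502, -0.427, 1.551, 0.221, 1.138, -0.21], 'qd': [-0.002, 0.001, -0.003, 0.0, -0.001, -0.001, 0.001], 'joint_torque': [0.0, -56.952, -5.816, -28.094, 0.011, 0.012, -0.0], 'position': [0.154, -0.631, 0.252], 'ee_rot': [[0.971, 0.238, -0.0], [0.238, -0.971, 0.002], [0.0, -0.002, -1.0]], 'force': [0.153, 0.17, -0.176], 'moment': [0.035, 0.002, 0.022], 'gripper_force': 0.0, 'finger_gap': 0.085}
scene 521.3554863435671 521.3554863435671 278.4440710173698 198.7395564940826 [-0.00357955  0.          0.          0.          0.        ] [ 1.20616304 -0.05163309  0.79671981] [[ 0.07977905 -0.74979877  0.65683872]
 [ 0.99670777  0.05044831 -0.06347117]
 [ 0.0144542   0.65973992  0.75135498]]
top 444.5464386263763 444.5464386263763 272.6045516462542 208.75116958323866 [-0.05455561  0.          0.          0.          0.        ] [0.50482322 0.03322411 0.92581372] [[-0.00507672  0.99830184 -0.05803162]
 [-0.99972966 -0.00375008  0.02294673]
 [ 0.02269014  0.05813243  0.99805099]]
```

View pics/top.png

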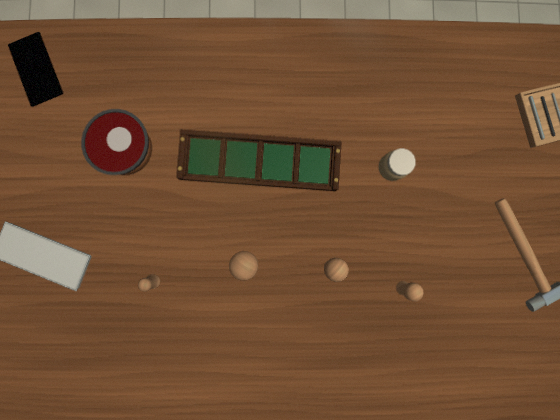

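View pics/scene.png

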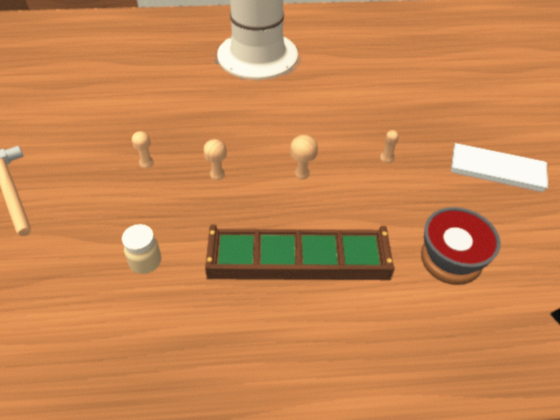

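The top view (up is +x, left is +y) shows the pads at about (205,157), (241,159), (278,161) and (315,164). The bowl is on the left at (116,142) and the jar at (401,163). The punch heads are at (244,266) 56 mm, (337,270) 46 mm, (414,292) 36 mm and (146,285) 26 mm. The scene view shows all four punches upright.

```bash
cat > h.py <<'E'
import numpy as np,cv2
def rays(c,px,R=None):
    K=np.array([[c["fx"],0,c["cx"]],[0,c["fy"],c["cy"]],[0,0,1]])
    u=cv2.undistortPoints(np.array(px,float).reshape(-1,1,2),K,np.array(c["dist_coeffs"])).reshape(-1,2)
    d=np.c_[u[:,0],-u[:,1],-np.ones(len(u))]
    return d@np.array(c["orientation"] if R is None else R).T
def plane(c,px,z):
    d=rays(c,px);o=np.array(c["xyz"]);return o+d*((z-o[2])/d[:,2])[:,None]
def cloud(c):
    h,w=c["range_z"].shape;g=np.stack(np.meshgrid(np.arange(w),np.arange(h)),-1).reshape(-1,2)
    return (np.array(c["xyz"])+rays(c,g)*c["range_z"].reshape(-1,1)).reshape(h,w,3)
def blobs(m,amin):
    cs,_=cv2.findContours(m.astype(np.uint8),cv2.RETR_EXTERNAL,cv2.CHAIN_APPROX_NONE)
    return [k for k in cs if cv2.contourArea(k)>amin]
def pads(c,amin=400):
    im=c["image"].astype(int);m=(im[...,1]>im[...,0]+20)&(im[...,1]>im[...,2]+5)
    out=[]
    for k in blobs(m,amin):
        P=plane(c,k.reshape(-1,2),.018)[:,:2].astype(np.float32);r=cv2.minAreaRect(P*1000);out.append((r[0],r[1],r[2]))
    return sorted(out,key=lambda r:-r[0][1])
def heads(c,amin=40,xr=(.25,.5),zmin=.035):
    P=cloud(c);m=(c["range_z"]>0)&(P[...,2]>zmin)&(P[...,2]<.12)&(P[...,0]>xr[0])&(P[...,0]<xr[1])&(abs(P[...,1])<.4)
    out=[]
    for k in blobs(m,amin):
        mm=np.zeros(m.shape,np.uint8);cv2.drawContours(mm,[k],-1,1,-1);z=np.percentile(P[(mm>0)&m][:,2],97)
        band=min([.071,.067,.063,.059],key=lambda b:abs({.071:.1,.067:.092,.063:.084,.059:.076}[b]-z))
        Q=plane(c,k.reshape(-1,2),band)[:,:2].astype(np.float32);ce,r=cv2.minEnclosingCircle(Q*1000)
        q=P[(mm>0)&m];t=q[q[:,2]>z-.004].mean(0)
        out.append((np.round(ce,1),round(2*r,1),round(z*1000,1),band,np.round(t*1000,1)))
    return sorted(out,key=lambda o:-o[0][1])
E
python3 - <<'E'
from h import *
for n in("top","scene"):
    c=np.load(f"pics/{n}.npy",allow_pickle=True).item();print(n)
    for p in pads(c):print(np.round(p[0],1),np.round(p[1],1),round(p[2],1))
    for p in heads(c,zmin=.05):print(p)
    P=cloud(c);print("bench z",np.round(np.median(P[300:340,250:300,2]),4))
E
```

```text
top
[665.7 153.7] [60.6 71.6] 85.7
[660.6  77.7] [60.9 72.7] 85.4
[654.6   2.2] [61.3 73.2] 85.9
[648.8 -73.4] [61.3 73. ] 85.6
(array([409.5, 260.5]), 29.5, np.float64(75.5), 0.059, array([410.6, 260.4,  73.5]))
(array([446.6,  70.8]), 56.3, np.float64(98.7), 0.071, array([446.8,  70.2,  96.9]))
(array([ 437.7, -108.4]), 48.0, np.float64(91.2), 0.067, array([ 437.5, -108. ,   89.2]))
(array([ 393.1, -260. ]), 41.4, np.float64(83.5), 0.063, array([ 391.8, -258.4,   81.6]))
bench z -0.0014
scene
[659.6 154.2] [61.9 63. ] 86.0
[653.1  78.4] [61.8 65.2] 85.2
[646.8   2.9] [61.5 63. ] 86.0
[641.5 -73.4] [61.9 62.9] 86.0
(array([405.5, 262.6]), 50.4, np.float64(79.4), 0.059, array([410.8, 260.5,  77.6]))
(array([437.8,  72.6]), 79.3, np.float64(103.0), 0.071, array([448.1,  70.7, 101.3]))
(array([ 429.3, -109.8]), 68.6, np.float64(94.9), 0.067, array([ 438.7, -107.9,   93.3]))
(array([ 385.6, -260.3]), 60.5, np.float64(87.3), 0.063, array([ 394.6, -258.3,   85.5]))
bench z 0.0026
```

The manual's scale: shifts go in shares of 80 cm and turns go in shares of 4 rad. Converting my numbers, 32 cm / 80 = 0.4, 30.4 cm / 80 = 0.38, -1.257 rad / 4 = -0.3143.

>>> {"op": "step_arm", "data": {
  "motion": [
    [0.02, -0.0188, 0, -0.015],
    [0.04, -0.0375, 0, -0.0325],
    [0.06, -0.0563, 0, -0.05],
    [0.08, -0.075, 0, -0.065],
    [0.1, -0.095, 0, -0.08],
    [0.12, -0.1138, 0, -0.0975],
    [0.14, -0.1325, 0, -0.1125],
    [0.16, -0.1513, 0, -0.1275],
    [0.18, -0.17, 0, -0.1425],
    [0.2, -0.19, 0, -0.1575],
    [0.22, -0.2088, 0, -0.175],
    [0.24, -0.2275, 0, -0.19],
    [0.26, -0.2463, 0, -0.205],
    [0.28, -0.265, 0, -0.22],
    [0.3, -0.2838, 0, -0.2375],
    [0.32, -0.3025, 0, -0.2525],
    [0.34, -0.3225, 0, -0.2675],
    [0.36, -0.3413, 0, -0.2825],
    [0.38, -0.36, 0, -0.3],
    [0.4, -0.3788, 0, -0.3143]
  ],
  "jaw": 1,
  "force": 40
}}

```text
time_s: 2.1
position: [0.3943, -0.2595, 0.2534]
ee_rot: [[0.069, 0.998, 0.0], [0.998, -0.069, -0.0], [-0.0, 0.0, -1.0]]
force: [0.5, -0.4, -0.8]
finger_gap: 0.0854
gripper_force: 0.0
```

>>> {"op": "step_arm", "data": {
  "motion": [
    [0, 0, 0, 0],
    [0, 0, 0, 0],
    [0, 0, 0, 0]
  ]
}}

```text
time_s: 2.4
position: [0.3929, -0.2616, 0.2531]
ee_rot: [[0.075, 0.997, -0.0], [0.997, -0.075, -0.0], [-0.0, -0.0, -1.0]]
force: [-0.2, -0.7, -0.2]
finger_gap: 0.0855
gripper_force: 0.0
```

```bash
cat >> h.py <<'E'
def wrist(name):
    from workcell import bot,cams
    s=bot.sense();c=cams.camera("wrist");M=np.array(c["mount"]);R=np.array(s["ee_rot"])
    c["orientation"]=R@M[:3,:3];c["xyz"]=np.array(s["position"])+R@M[:3,3]
    cv2.imwrite(f"pics/{name}.png",c["image"][:,:,::-1]);return s,c
def to_tool(s,p):
    return np.round(np.array(s["ee_rot"]).T@(np.array(p)-s["position"])*100,2)
E
python3 - <<'E'
from h import *
s,c=wrist("w1");print(s["position"],s["ee_rot"],s["joint_positions"],c["xyz"])
for p in heads(c,zmin=.03):print(p)
print(to_tool(s,[.393,-.260,.065]))
E
```

```text
[ 0.39294637 -0.26162149  0.2531447 ] [[ 7.48357724e-02  9.97195770e-01 -4.50441169e-04]
 [ 9.97195867e-01 -7.48358106e-02 -6.85579942e-05]
 [-1.02074872e-04 -4.44047481e-04 -9.99999896e-01]] [ 1.31439287  0.2456505  -0.8880099   1.97128114  0.22287453  1.02498234
  0.24925569] [ 0.39972379 -0.1788711   0.37258533]
(array([ 437.3, -108.7]), 48.0, np.float64(90.5), 0.067, array([ 435.6, -114.3,   88.7]))
(array([ 391.9, -258.6]), 39.4, np.float64(82.7), 0.063, array([ 391.8, -257.7,   80.8]))
[ 0.16  0.   18.81]
```

View pics/w1.png

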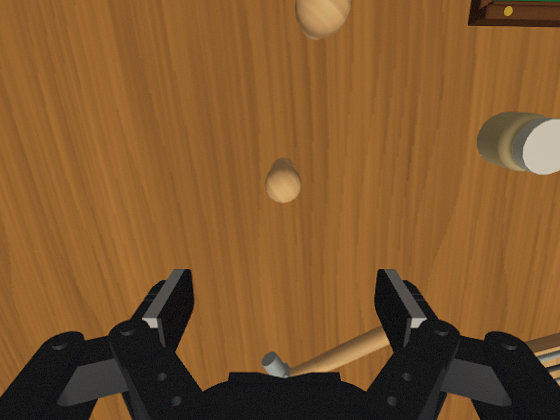

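The wrist view shows punch 36 upright with its head at (283,184), between the open fingers. The wrist and top measurements agree within 2 mm, so I'll descend and grip.

Converted, 18.8 cm / 80 = 0.235, 18.3 cm / 80 = 0.2288.

>>> {"op": "step_arm", "data": {
  "motion": [
    [0.0025, -0.0013, 0.0313, 0],
    [0.0025, -0.0013, 0.0688, 0],
    [0.0025, -0.0013, 0.1063, 0],
    [0.0025, -0.0013, 0.1438, 0],
    [0.0025, -0.0013, 0.175, 0],
    [0.0025, -0.0013, 0.2, 0],
    [0.0025, -0.0013, 0.2188, 0],
    [0.0025, -0.0013, 0.2288, 0],
    [0.0025, -0.0013, 0.235, 0],
    [0.0025, -0.0013, 0.235, 0],
    [0.0025, -0.0013, 0.235, 0]
  ]
}}

```text
time_s: 3.55
position: [0.3929, -0.2593, 0.0659]
ee_rot: [[0.074, 0.997, 0.001], [0.997, -0.074, -0.001], [-0.001, 0.001, -1.0]]
force: [0.3, 0.0, 0.7]
finger_gap: 0.0856
gripper_force: 0.0
```

>>> {"op": "step_arm", "data": {
  "motion": [
    [0, 0, 0, 0],
    [0, 0, 0, 0],
    [0, 0, 0, 0],
    [0, 0, 0, 0],
    [0, 0, 0, 0],
    [0, 0, 0, 0],
    [0, 0, 0, 0],
    [0, 0, 0, 0]
  ],
  "jaw": 0,
  "force": 30
}}

```text
time_s: 4.35
position: [0.3926, -0.2592, 0.0657]
ee_rot: [[0.074, 0.997, 0.0], [0.997, -0.074, -0.001], [-0.001, 0.0, -1.0]]
force: [-2.0, 1.0, 5.4]
finger_gap: 0.0349
gripper_force: 29.6
```

Converted, 28 cm / 80 = 0.35, 27.3 cm / 80 = 0.3413.

>>> {"op": "step_arm", "data": {
  "motion": [
    [0, 0, -0.0125, 0],
    [0, 0, -0.0375, 0],
    [0, 0, -0.075, 0],
    [0.0063, 0.005, -0.1125, 0],
    [0.025, 0.0213, -0.125, 0],
    [0.05, 0.0438, -0.125, 0],
    [0.075, 0.065, -0.125, 0],
    [0.1, 0.0863, -0.125, 0],
    [0.125, 0.1075, -0.125, 0],
    [0.15, 0.13, -0.125, 0],
    [0.175, 0.1513, -0.125, 0],
    [0.2, 0.1725, -0.125, 0],
    [0.225, 0.1938, -0.125, 0],
    [0.25, 0.2163, -0.125, 0],
    [0.275, 0.2375, -0.125, 0],
    [0.3, 0.2588, -0.125, 0],
    [0.325, 0.2813, -0.125, 0],
    [0.3413, 0.295, -0.125, 0],
    [0.35, 0.3025, -0.125, 0],
    [0.35, 0.3025, -0.125, 0]
  ]
}}

```text
time_s: 6.35
position: [0.6547, 0.0038, 0.1655]
ee_rot: [[0.072, 0.997, 0.0], [0.997, -0.072, 0.001], [0.001, 0.0, -1.0]]
force: [0.2, -1.2, -0.1]
finger_gap: 0.0347
gripper_force: 30.0
```

>>> {"op": "step_arm", "data": {
  "motion": [
    [0, 0, 0, 0],
    [0, 0, 0, 0],
    [0, 0, 0, 0]
  ]
}}

```text
time_s: 6.65
position: [0.654, 0.001, 0.1653]
ee_rot: [[0.075, 0.997, -0.0], [0.997, -0.075, -0.001], [-0.001, -0.0, -1.0]]
force: [0.3, -0.1, -0.7]
finger_gap: 0.0349
gripper_force: 30.0
```

```bash
python3 - <<'E'
from h import *
s,c=wrist("w2");print(s["position"],s["force"],s["finger_gap"])
for p in pads(c):print(np.round(p[0],1),np.round(p[1],1),round(p[2],1))
print(to_tool(s,[.6546,.0023,.084]))
E
```

```text
[0.65401567 0.00103587 0.16534158] [ 0.2712011  -0.08222212 -0.66879848] 0.034920078507474334
[664.6 137.8] [28.6 73.4] 85.7
[660.   78.7] [61.  73.6] 85.7
[654.5   3.8] [60.8 73.9] 85.7
[0.14 0.05 8.13]
```

View pics/w2.png

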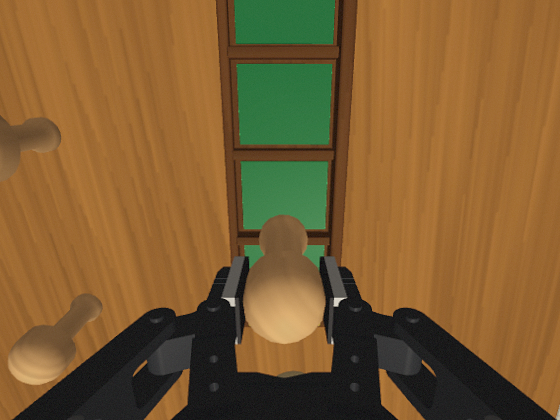

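The wrist view shows punch 36 held straight, foot at (283,232), with the pads at (285,195) and (285,105) in the frame. The pad positions agree with the top view to about 1 mm.

Converted, 8.1 cm / 80 = 0.1013, 1.5 cm / 80 = 0.0188.

>>> {"op": "step_arm", "data": {
  "motion": [
    [0.0025, 0.0006, 0.0188, 0],
    [0.0025, 0.0006, 0.0438, 0],
    [0.0025, 0.0006, 0.0625, 0],
    [0.0025, 0.0006, 0.0775, 0],
    [0.0025, 0.0006, 0.09, 0],
    [0.0025, 0.0006, 0.0975, 0],
    [0.0025, 0.0006, 0.1, 0],
    [0.0025, 0.0006, 0.1013, 0],
    [0.0025, 0.0006, 0.1013, 0],
    [0.0025, 0.0006, 0.1013, 0],
    [0.0025, 0.0006, 0.1013, 0]
  ]
}}

```text
time_s: 7.8
position: [0.6555, 0.0043, 0.0849]
ee_rot: [[0.074, 0.997, 0.001], [0.997, -0.074, -0.0], [-0.0, 0.001, -1.0]]
force: [0.0, -0.5, -1.0]
finger_gap: 0.0348
gripper_force: 30.0
```

Converted, 0.15 cm / 80 = 0.0019, -0.1 cm / 80 = -0.0013.

>>> {"op": "step_arm", "data": {
  "motion": [
    [-0.0013, -0.0006, 0.0013, 0],
    [-0.0013, -0.0006, 0.0019, 0],
    [-0.0013, -0.0006, 0.0019, 0]
  ]
}}

```text
time_s: 8.1
position: [0.655, 0.0036, 0.0838]
ee_rot: [[0.074, 0.997, 0.001], [0.997, -0.074, 0.0], [0.0, 0.001, -1.0]]
force: [-1.7, 0.3, 5.0]
finger_gap: 0.0348
gripper_force: 30.4
```

Converted, -13 cm / 80 = -0.1625, -12 cm / 80 = -0.15.

>>> {"op": "step_arm", "data": {
  "motion": [
    [0, 0, 0, 0],
    [0, 0, 0, 0],
    [0, 0, 0, 0],
    [0, 0, 0, 0],
    [0, 0, 0, 0],
    [0, 0, -0.0063, 0],
    [0, 0, -0.025, 0],
    [0, 0, -0.0563, 0],
    [0, 0, -0.1, 0],
    [0, 0, -0.15, 0],
    [0, 0, -0.1625, 0]
  ],
  "jaw": 1
}}

```text
time_s: 9.2
position: [0.6574, 0.0045, 0.2195]
ee_rot: [[0.073, 0.997, 0.009], [0.997, -0.073, 0.0], [0.001, 0.009, -1.0]]
force: [-0.0, 0.5, 1.0]
finger_gap: 0.0851
gripper_force: 0.0
```

```bash
python3 - <<'E'
from h import *
s,c=wrist("w3");print(s["position"])
for p in heads(c,zmin=.05,xr=(.35,.75)):print(p)
print(to_tool(s,[.4375,-.1085,.2]), to_tool(s,[.4375,-.1085,.068]))
E
```

```text
[0.65737962 0.00451554 0.21949832]
(array([445.6,  68.7]), 69.4, np.float64(98.0), 0.071, array([454.4,  68.9,  96.3]))
(array([6.539e+02, 6.000e-01]), 42.3, np.float64(100.6), 0.071, array([654.5,   5. ,  98.9]))
(array([ 434.2, -108.9]), 68.4, np.float64(89.9), 0.067, array([ 438.7, -100.9,   88.3]))
(array([ 646.7, -206.1]), 21.5, np.float64(54.5), 0.059, array([ 645.6, -214.3,   52.2]))
[-12.89 -21.12   1.75] [-12.9  -21.23  14.95]
```

View pics/w3.png

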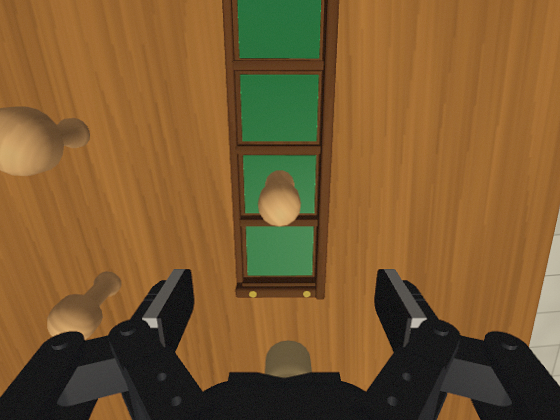

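Punch 36 stands upright in the third bay, head at (280,203). Next is punch 46.

Converted, -20.9 cm / 80 = -0.2613, -20.4 cm / 80 = -0.255.

>>> {"op": "step_arm", "data": {
  "motion": [
    [-0.0063, -0.01, 0, 0],
    [-0.02, -0.0325, 0, 0],
    [-0.0375, -0.0613, 0, 0],
    [-0.055, -0.09, 0, 0],
    [-0.0725, -0.1188, 0, 0],
    [-0.09, -0.1475, 0, 0],
    [-0.1075, -0.175, 0, 0],
    [-0.125, -0.2038, 0, 0],
    [-0.1425, -0.2325, 0, 0],
    [-0.1563, -0.255, 0, 0],
    [-0.16, -0.2613, 0, 0],
    [-0.16, -0.2613, 0.025, 0],
    [-0.16, -0.2613, 0.05, 0],
    [-0.16, -0.2613, 0.0625, 0],
    [-0.16, -0.2613, 0.0625, 0],
    [-0.16, -0.2613, 0.0625, 0],
    [-0.16, -0.2613, 0.0625, 0]
  ]
}}

```text
time_s: 10.95
position: [0.4373, -0.1087, 0.1634]
ee_rot: [[0.074, 0.997, 0.001], [0.997, -0.074, -0.0], [-0.0, 0.001, -1.0]]
force: [0.5, -0.3, 0.3]
finger_gap: 0.085
gripper_force: 0.0
```

```bash
python3 - <<'E'
from h import *
s,c=wrist("w4");print(s["position"],s["ee_rot"][2])
print(to_tool(s,[.4375,-.1085,.068]))
E
```

```text
[ 0.43732834 -0.10869489  0.16341833] [-5.57838273e-05  1.09181472e-03 -9.99999402e-01]
[0.02 0.01 9.54]
```

Converted, 9.5 cm / 80 = 0.1188, 9.3 cm / 80 = 0.1163.

>>> {"op": "step_arm", "data": {
  "motion": [
    [0, 0, 0.0188, 0],
    [0, 0, 0.0438, 0],
    [0, 0, 0.0688, 0],
    [0, 0, 0.0938, 0],
    [0, 0, 0.1088, 0],
    [0, 0, 0.1163, 0],
    [0, 0, 0.1188, 0],
    [0, 0, 0.1188, 0],
    [0, 0, 0.1188, 0]
  ]
}}

```text
time_s: 11.9
position: [0.4373, -0.109, 0.0685]
ee_rot: [[0.074, 0.997, 0.001], [0.997, -0.074, -0.001], [-0.0, 0.001, -1.0]]
force: [0.1, 0.0, 0.5]
finger_gap: 0.0856
gripper_force: 0.0
```

>>> {"op": "step_arm", "data": {
  "motion": [
    [0, 0, 0, 0],
    [0, 0, 0, 0],
    [0, 0, 0, 0],
    [0, 0, 0, 0],
    [0, 0, 0, 0],
    [0, 0, 0, 0],
    [0, 0, 0, 0],
    [0, 0, 0, 0]
  ],
  "jaw": 0
}}

```text
time_s: 12.7
position: [0.4369, -0.109, 0.0683]
ee_rot: [[0.074, 0.997, 0.0], [0.997, -0.074, -0.001], [-0.001, 0.0, -1.0]]
force: [-1.8, 0.3, 4.9]
finger_gap: 0.0446
gripper_force: 29.9
```

Converted, 20.9 cm / 80 = 0.2613, -12.5 cm / 80 = -0.1563.

>>> {"op": "step_arm", "data": {
  "motion": [
    [0, 0, -0.0125, 0],
    [0, 0, -0.0375, 0],
    [0, 0, -0.075, 0],
    [0, 0, -0.1125, 0],
    [0.0038, 0.0038, -0.1438, 0],
    [0.0188, 0.0188, -0.1563, 0],
    [0.04, 0.0413, -0.1563, 0],
    [0.065, 0.0663, -0.1563, 0],
    [0.09, 0.0925, -0.1563, 0],
    [0.115, 0.1188, -0.1563, 0],
    [0.14, 0.1438, -0.1563, 0],
    [0.165, 0.17, -0.1563, 0],
    [0.19, 0.195, -0.1563, 0],
    [0.215, 0.2213, -0.1563, 0],
    [0.24, 0.2463, -0.1563, 0],
    [0.25, 0.2575, -0.1563, 0],
    [0.2538, 0.2613, -0.1563, 0],
    [0.2538, 0.2613, -0.1563, 0],
    [0.2538, 0.2613, -0.1563, 0],
    [0.2538, 0.2613, -0.1563, 0]
  ]
}}

```text
time_s: 14.7
position: [0.6595, 0.0767, 0.1929]
ee_rot: [[0.075, 0.997, -0.0], [0.997, -0.075, -0.001], [-0.001, -0.0, -1.0]]
force: [0.1, -0.7, -0.7]
finger_gap: 0.045
gripper_force: 30.9
```

```bash
python3 - <<'E'
from h import *
s,c=wrist("w5");print(s["position"],s["ee_rot"][2],s["finger_gap"])
for p in pads(c):print(np.round(p[0],1),np.round(p[1],1),round(p[2],1))
print(to_tool(s,[.6603,.0785,.0863]))
E
```

```text
[0.65949436 0.07670986 0.19287065] [-1.09207800e-03 -4.01190781e-04 -9.99999323e-01] 0.04499565645205746
[665.8 154.8] [60.4 73.6] 85.7
[660.2  79.3] [60.1 74. ] 85.7
[ 0.2   0.07 10.66]
```

Converted, 10.6 cm / 80 = 0.1325, 10.5 cm / 80 = 0.1313.

>>> {"op": "step_arm", "data": {
  "motion": [
    [0.0013, 0.0006, 0.0188, 0],
    [0.0019, 0.0006, 0.05, 0],
    [0.0019, 0.0006, 0.0813, 0],
    [0.0019, 0.0006, 0.1063, 0],
    [0.0019, 0.0006, 0.12, 0],
    [0.0019, 0.0006, 0.1288, 0],
    [0.0019, 0.0006, 0.1313, 0],
    [0.0019, 0.0006, 0.1325, 0],
    [0.0019, 0.0006, 0.1325, 0],
    [0.0019, 0.0006, 0.1325, 0]
  ]
}}

```text
time_s: 15.75
position: [0.6613, 0.0798, 0.0878]
ee_rot: [[0.074, 0.997, 0.002], [0.997, -0.074, 0.0], [0.0, 0.002, -1.0]]
force: [0.8, -0.9, -0.0]
finger_gap: 0.0449
gripper_force: 30.9
```

>>> {"op": "step_arm", "data": {
  "motion": [
    [0, 0, 0.0013, 0],
    [0, 0, 0.0013, 0],
    [0, 0, 0.0013, 0]
  ]
}}

```text
time_s: 16.05
position: [0.6612, 0.0797, 0.0864]
ee_rot: [[0.074, 0.997, 0.001], [0.997, -0.074, 0.0], [0.0, 0.001, -1.0]]
force: [-0.5, 0.3, 2.2]
finger_gap: 0.0449
gripper_force: 31.0
```

Converted, -13 cm / 80 = -0.1625, -12 cm / 80 = -0.15.

>>> {"op": "step_arm", "data": {
  "motion": [
    [0, 0, 0, 0],
    [0, 0, 0, 0],
    [0, 0, 0, 0],
    [0, 0, 0, 0],
    [0, 0, 0, 0],
    [0, 0, -0.0063, 0],
    [0, 0, -0.025, 0],
    [0, 0, -0.0563, 0],
    [0, 0, -0.1, 0],
    [0, 0, -0.15, 0],
    [0, 0, -0.1625, 0],
    [0, 0, -0.1625, 0],
    [0, 0, -0.1625, 0]
  ],
  "jaw": 1
}}

```text
time_s: 17.35
position: [0.6603, 0.0793, 0.2156]
ee_rot: [[0.074, 0.997, -0.0], [0.997, -0.074, -0.001], [-0.001, -0.0, -1.0]]
force: [-0.5, -0.6, -1.0]
finger_gap: 0.0855
gripper_force: 0.0
```

Converted, -21.3 cm / 80 = -0.2663, -21 cm / 80 = -0.2625.

>>> {"op": "step_arm", "data": {
  "motion": [
    [-0.0013, -0.01, 0, 0],
    [-0.0038, -0.0325, 0, 0],
    [-0.0075, -0.0625, 0, 0],
    [-0.0113, -0.0938, 0, 0],
    [-0.015, -0.125, 0, 0],
    [-0.0188, -0.1563, 0, 0],
    [-0.0225, -0.1875, 0, 0],
    [-0.0263, -0.2188, 0, 0],
    [-0.0288, -0.2463, 0, 0],
    [-0.0313, -0.2625, 0, 0],
    [-0.0313, -0.2663, 0, 0],
    [-0.0313, -0.2663, 0.025, 0],
    [-0.0313, -0.2663, 0.05, 0],
    [-0.0313, -0.2663, 0.0563, 0],
    [-0.0313, -0.2663, 0.0563, 0],
    [-0.0313, -0.2663, 0.0563, 0]
  ]
}}

```text
time_s: 18.95
position: [0.4471, 0.0708, 0.1713]
ee_rot: [[0.074, 0.997, 0.001], [0.997, -0.074, 0.001], [0.001, 0.0, -1.0]]
force: [0.8, 0.6, -0.4]
finger_gap: 0.0853
gripper_force: 0.0
```

```bash
python3 - <<'E'
from h import *
from workcell import cams
s,c=wrist("w6");print(s["position"],s["ee_rot"][2])
print(to_tool(s,[.4467,.0705,.070]))
c=cams.camera("top");cv2.imwrite("pics/t2.png",c["image"][:,:,::-1])
for p in heads(c,zmin=.05,xr=(.35,.75)):print(p)
E
```

```text
[0.44706516 0.07083763 0.17126822] [ 7.69665407e-04  4.57257833e-04 -9.99999599e-01]
[-0.04 -0.04 10.13]
(array([688.2, 324.3]), 137.0, np.float64(77.9), 0.059, array([686.5, 319. ,  75.6]))
(array([409.5, 260.5]), 29.5, np.float64(75.2), 0.059, array([410.7, 260.3,  73.3]))
(array([664.8,  81.3]), 48.6, np.float64(108.9), 0.071, array([661.9,  80.4, 107. ]))
(array([657.2,   3.3]), 37.8, np.float64(101.0), 0.071, array([654.5,   3.3,  99.1]))
(array([ 646.3, -241.5]), 58.9, np.float64(76.1), 0.059, array([ 646.1, -239.6,   73.9]))
```

View pics/w6.png

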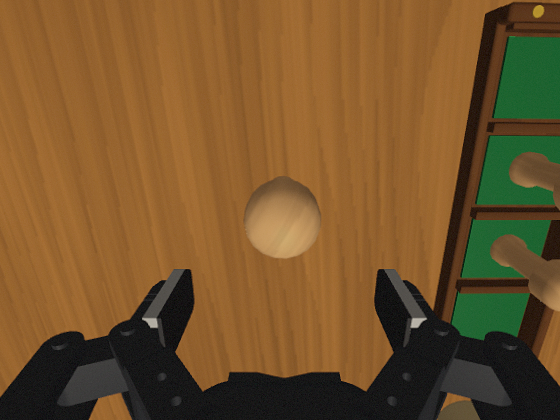

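Punch 56's head is centred between the fingers at (283,218). Punches 46 and 36 stand in their bays at the right of the view, within about 3 mm of the pad centres. I'll grip 56 now.

Converted, 10.1 cm / 80 = 0.1263, 9.8 cm / 80 = 0.1225.

>>> {"op": "step_arm", "data": {
  "motion": [
    [0, 0, 0.0188, 0],
    [0, 0, 0.0438, 0],
    [0, 0, 0.0688, 0],
    [0, 0, 0.0938, 0],
    [0, 0, 0.1125, 0],
    [0, 0, 0.1225, 0],
    [0, 0, 0.1263, 0],
    [0, 0, 0.1263, 0],
    [0, 0, 0.1263, 0]
  ]
}}

```text
time_s: 19.95
position: [0.4471, 0.0705, 0.0705]
ee_rot: [[0.074, 0.997, 0.001], [0.997, -0.074, 0.0], [0.0, 0.001, -1.0]]
force: [-0.6, -0.1, 0.5]
finger_gap: 0.0855
gripper_force: 0.0
```

>>> {"op": "step_arm", "data": {
  "motion": [
    [0, 0, 0, 0],
    [0, 0, 0, 0],
    [0, 0, 0, 0],
    [0, 0, 0, 0],
    [0, 0, 0, 0],
    [0, 0, 0, 0],
    [0, 0, 0, 0]
  ],
  "jaw": 0,
  "force": 35
}}

```text
time_s: 20.65
position: [0.4469, 0.0705, 0.0705]
ee_rot: [[0.074, 0.997, 0.001], [0.997, -0.074, -0.0], [-0.0, 0.001, -1.0]]
force: [-0.9, -0.2, 7.2]
finger_gap: 0.0549
gripper_force: 35.7
```

Converted, 21.2 cm / 80 = 0.265, 21.1 cm / 80 = 0.2638.

>>> {"op": "step_arm", "data": {
  "motion": [
    [0, 0, -0.0125, 0],
    [0, 0, -0.0375, 0],
    [0, 0, -0.075, 0],
    [0, 0, -0.1125, 0],
    [0.0025, 0.005, -0.1438, 0],
    [0.01, 0.0225, -0.15, 0],
    [0.0225, 0.0475, -0.15, 0],
    [0.035, 0.075, -0.15, 0],
    [0.0475, 0.1013, -0.15, 0],
    [0.06, 0.1275, -0.15, 0],
    [0.0725, 0.1538, -0.15, 0],
    [0.085, 0.1813, -0.15, 0],
    [0.0975, 0.2075, -0.15, 0],
    [0.11, 0.2338, -0.15, 0],
    [0.12, 0.2563, -0.15, 0],
    [0.1238, 0.2638, -0.15, 0],
    [0.125, 0.265, -0.15, 0],
    [0.125, 0.265, -0.15, 0],
    [0.125, 0.265, -0.15, 0],
    [0.125, 0.265, -0.15, 0]
  ]
}}

```text
time_s: 22.65
position: [0.6647, 0.154, 0.19]
ee_rot: [[0.074, 0.997, -0.0], [0.997, -0.074, -0.001], [-0.001, -0.0, -1.0]]
force: [-0.1, 0.2, -1.0]
finger_gap: 0.0547
gripper_force: 37.2
```

```bash
python3 - <<'E'
from h import *
s,c=wrist("w7");print(s["position"],s["ee_rot"][2],s["finger_gap"])
print(to_tool(s,[.666,.1542,.0885]))
E
```

```text
[0.6646812  0.1540293  0.19002503] [-5.14430758e-04 -1.12740814e-04 -9.99999861e-01] 0.05473218524667103
[ 0.03  0.13 10.15]
```

Converted, 10.1 cm / 80 = 0.1263, 10 cm / 80 = 0.125.

>>> {"op": "step_arm", "data": {
  "motion": [
    [0, 0, 0.0188, 0],
    [0, 0, 0.05, 0],
    [0, 0, 0.0813, 0],
    [0, 0, 0.1038, 0],
    [0, 0, 0.1163, 0],
    [0, 0, 0.1225, 0],
    [0, 0, 0.125, 0],
    [0, 0, 0.1263, 0],
    [0, 0, 0.1263, 0],
    [0, 0, 0.1263, 0]
  ]
}}

```text
time_s: 23.7
position: [0.6658, 0.1547, 0.0897]
ee_rot: [[0.074, 0.997, 0.001], [0.997, -0.074, 0.0], [0.0, 0.001, -1.0]]
force: [0.2, 0.3, 0.3]
finger_gap: 0.0546
gripper_force: 37.2
```

Converted, 0.1 cm / 80 = 0.0013.

>>> {"op": "step_arm", "data": {
  "motion": [
    [0, 0, 0.0013, 0],
    [0, 0, 0.0013, 0],
    [0, 0, 0.0013, 0]
  ]
}}

```text
time_s: 24.0
position: [0.6658, 0.1547, 0.0887]
ee_rot: [[0.074, 0.997, 0.001], [0.997, -0.074, 0.0], [0.0, 0.001, -1.0]]
force: [-0.2, 0.2, 4.0]
finger_gap: 0.055
gripper_force: 37.6
```

Converted, -13 cm / 80 = -0.1625, -12 cm / 80 = -0.15.

>>> {"op": "step_arm", "data": {
  "motion": [
    [0, 0, 0, 0],
    [0, 0, 0, 0],
    [0, 0, 0, 0],
    [0, 0, 0, 0],
    [0, 0, 0, 0],
    [0, 0, -0.0063, 0],
    [0, 0, -0.025, 0],
    [0, 0, -0.0563, 0],
    [0, 0, -0.1, 0],
    [0, 0, -0.15, 0],
    [0, 0, -0.1625, 0],
    [0, 0, -0.1625, 0],
    [0, 0, -0.1625, 0]
  ],
  "jaw": 1
}}

```text
time_s: 25.3
position: [0.6649, 0.1541, 0.2176]
ee_rot: [[0.074, 0.997, -0.0], [0.997, -0.074, -0.001], [-0.001, -0.0, -1.0]]
force: [-0.1, 0.6, 0.8]
finger_gap: 0.0854
gripper_force: 0.0
```

Converted, -26.3 cm / 80 = -0.3288, -25.8 cm / 80 = -0.3225.

>>> {"op": "step_arm", "data": {
  "motion": [
    [0.0025, -0.0075, 0, 0],
    [0.01, -0.03, 0, 0],
    [0.02, -0.06, 0, 0],
    [0.03, -0.09, 0, 0],
    [0.04, -0.12, 0, 0],
    [0.05, -0.15, 0, 0],
    [0.06, -0.18, 0, 0],
    [0.07, -0.21, 0, 0],
    [0.08, -0.24, 0, 0],
    [0.09, -0.27, 0, 0],
    [0.1, -0.3, 0, 0],
    [0.1075, -0.3225, 0, 0],
    [0.11, -0.3288, 0, 0],
    [0.11, -0.3288, 0.025, 0],
    [0.11, -0.3288, 0.05, 0],
    [0.11, -0.3288, 0.0625, 0],
    [0.11, -0.3288, 0.0625, 0],
    [0.11, -0.3288, 0.0625, 0]
  ]
}}

```text
time_s: 27.1
position: [0.4098, 0.2618, 0.168]
ee_rot: [[0.074, 0.997, -0.0], [0.997, -0.074, 0.0], [0.0, -0.0, -1.0]]
force: [-0.5, 0.0, 0.7]
finger_gap: 0.0855
gripper_force: 0.0
```

```bash
python3 - <<'E'
from h import *
s,c=wrist("w8");print(s["position"],s["ee_rot"][2])
print(to_tool(s,[.4100,.2610,.062]))
for p in heads(c,zmin=.05):print(p)
E
```

```text
[0.40976837 0.26181697 0.16796398] [ 3.42814764e-04 -3.71295689e-04 -9.99999872e-01]
[-0.08  0.03 10.6 ]
(array([409.4, 261.9]), 30.8, np.float64(74.8), 0.059, array([409.9, 263.2,  72.9]))
```

View pics/w8.png

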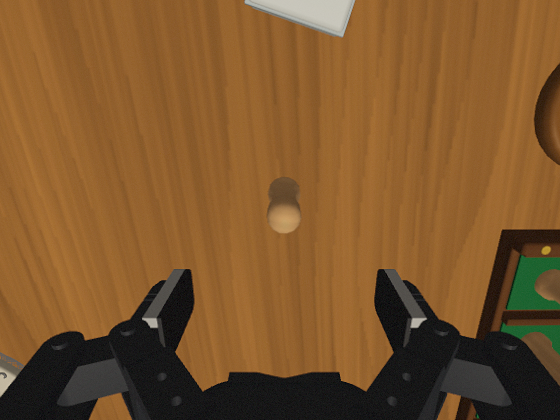

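Punch 26's head is at (284,215), on the finger centreline and upright. I'll descend and grip.

Converted, 10.6 cm / 80 = 0.1325, 10.2 cm / 80 = 0.1275.

>>> {"op": "step_arm", "data": {
  "motion": [
    [0, 0, 0.0188, 0],
    [0, 0, 0.0438, 0],
    [0, 0, 0.0688, 0],
    [0, 0, 0.0938, 0],
    [0, 0, 0.115, 0],
    [0, 0, 0.1275, 0],
    [0, 0, 0.1325, 0],
    [0, 0, 0.1325, 0],
    [0, 0, 0.1325, 0]
  ]
}}

```text
time_s: 28.05
position: [0.4099, 0.2621, 0.0624]
ee_rot: [[0.074, 0.997, 0.001], [0.997, -0.074, 0.001], [0.001, 0.001, -1.0]]
force: [0.5, -0.3, 1.4]
finger_gap: 0.0853
gripper_force: 0.0
```

>>> {"op": "step_arm", "data": {
  "motion": [
    [0, 0, 0, 0],
    [0, 0, 0, 0],
    [0, 0, 0, 0],
    [0, 0, 0, 0],
    [0, 0, 0, 0],
    [0, 0, 0, 0],
    [0, 0, 0, 0],
    [0, 0, 0, 0]
  ],
  "jaw": 0,
  "force": 30
}}

```text
time_s: 28.85
position: [0.4097, 0.2618, 0.0621]
ee_rot: [[0.074, 0.997, 0.001], [0.997, -0.074, -0.0], [-0.0, 0.001, -1.0]]
force: [0.4, -0.7, 5.8]
finger_gap: 0.0245
gripper_force: 29.4
```

Converted, -31.6 cm / 80 = -0.395, -31.4 cm / 80 = -0.3925.

>>> {"op": "step_arm", "data": {
  "motion": [
    [0, 0, -0.0125, 0],
    [0, 0, -0.0375, 0],
    [0, 0, -0.075, 0],
    [0, 0, -0.1125, 0],
    [0, 0, -0.15, 0],
    [-0.0113, 0.01, -0.1625, 0],
    [-0.0325, 0.0275, -0.1625, 0],
    [-0.0625, 0.0525, -0.1625, 0],
    [-0.095, 0.0788, -0.1625, 0],
    [-0.1275, 0.1063, -0.1625, 0],
    [-0.16, 0.1338, -0.1625, 0],
    [-0.1925, 0.16, -0.1625, 0],
    [-0.225, 0.1875, -0.1625, 0],
    [-0.2575, 0.215, -0.1625, 0],
    [-0.29, 0.2413, -0.1625, 0],
    [-0.3225, 0.2688, -0.1625, 0],
    [-0.355, 0.2963, -0.1625, 0],
    [-0.38, 0.3163, -0.1625, 0],
    [-0.3925, 0.3275, -0.1625, 0],
    [-0.395, 0.3288, -0.1625, 0]
  ]
}}

```text
time_s: 30.85
position: [0.6487, -0.0744, 0.1916]
ee_rot: [[0.076, 0.997, -0.0], [0.997, -0.076, 0.0], [0.0, -0.0, -1.0]]
force: [-0.9, 1.1, 0.1]
finger_gap: 0.0248
gripper_force: 29.6
```

>>> {"op": "step_arm", "data": {
  "motion": [
    [0, 0, 0, 0],
    [0, 0, 0, 0],
    [0, 0, 0, 0]
  ]
}}

```text
time_s: 31.15
position: [0.6479, -0.0711, 0.1921]
ee_rot: [[0.071, 0.997, -0.0], [0.997, -0.071, 0.0], [0.0, -0.0, -1.0]]
force: [0.4, 0.3, -0.5]
finger_gap: 0.0247
gripper_force: 29.6
```

```bash
python3 - <<'E'
from h import *
s,c=wrist("w9");print(s["position"],s["ee_rot"][2],s["finger_gap"])
print(to_tool(s,[.6489,-.0730,.0801]))
E
```

```text
[ 0.64786541 -0.07106048  0.19212228] [ 3.70519120e-04 -7.83596909e-05 -9.99999928e-01] 0.024685237595499777
[-0.19  0.12 11.2 ]
```

>>> {"op": "step_arm", "data": {
  "motion": [
    [-0.0013, 0.0006, 0.0188, 0],
    [-0.0013, 0.0006, 0.05, 0],
    [-0.0013, 0.0006, 0.0813, 0],
    [-0.0013, 0.0006, 0.11, 0],
    [-0.0013, 0.0006, 0.1275, 0],
    [-0.0013, 0.0006, 0.1363, 0],
    [-0.0013, 0.0006, 0.1375, 0],
    [-0.0013, 0.0006, 0.1388, 0],
    [-0.0013, 0.0006, 0.1388, 0],
    [-0.0013, 0.0006, 0.1388, 0]
  ]
}}

```text
time_s: 32.2
position: [0.6494, -0.074, 0.0817]
ee_rot: [[0.074, 0.997, 0.001], [0.997, -0.074, -0.0], [-0.0, 0.001, -1.0]]
force: [0.3, -1.0, 0.5]
finger_gap: 0.0249
gripper_force: 29.7
```

Converted, 0.1 cm / 80 = 0.0013.

>>> {"op": "step_arm", "data": {
  "motion": [
    [0, 0, 0.0013, 0],
    [0, 0, 0.0013, 0],
    [0, 0, 0.0013, 0]
  ]
}}

```text
time_s: 32.5
position: [0.6492, -0.074, 0.0803]
ee_rot: [[0.074, 0.997, 0.001], [0.997, -0.074, -0.0], [-0.0, 0.001, -1.0]]
force: [0.7, 0.5, 2.1]
finger_gap: 0.0249
gripper_force: 29.8
```

Converted, -20 cm / 80 = -0.25, -17 cm / 80 = -0.2125.

>>> {"op": "step_arm", "data": {
  "motion": [
    [0, 0, 0, 0],
    [0, 0, 0, 0],
    [0, 0, 0, 0],
    [0, 0, 0, 0],
    [0, 0, 0, 0],
    [0, 0, 0, 0],
    [0, 0, -0.0063, 0],
    [0, 0, -0.025, 0],
    [0, 0, -0.0563, 0],
    [0, 0, -0.1, 0],
    [0, 0, -0.15, 0],
    [0, 0, -0.1875, 0],
    [0, -0.025, -0.1875, 0],
    [0, -0.0625, -0.1875, 0],
    [0, -0.1125, -0.1875, 0],
    [0, -0.1625, -0.1875, 0],
    [0, -0.2125, -0.1875, 0],
    [0, -0.25, -0.1875, 0],
    [0, -0.25, -0.1875, 0],
    [0, -0.25, -0.1875, 0]
  ],
  "jaw": 1
}}

```text
time_s: 34.5
position: [0.4498, -0.0596, 0.2311]
ee_rot: [[0.074, 0.997, 0.002], [0.997, -0.074, -0.002], [-0.002, 0.002, -1.0]]
force: [0.8, 0.9, 0.5]
finger_gap: 0.0857
gripper_force: 0.0
```

```bash
python3 - <<'E'
from h import *
from workcell import cams
for n in("top","scene"):
    c=cams.camera(n);cv2.imwrite(f"pics/{n}3.png",c["image"][:,:,::-1]);print(n)
    for p in heads(c,zmin=.05,xr=(.55,.75)):print(p)
    if n=="top":
        for p in pads(c,200):print(np.round(p[0],1),np.round(p[1],1))
print(*[o for o in heads(np.load("pics/top.npy",allow_pickle=True).item(),zmin=.05,xr=(.55,.75))])
E
```

```text
top
(array([688.2, 324.3]), 137.0, np.float64(77.9), 0.059, array([686.9, 319.6,  75.6]))
(array([669.8, 157.6]), 60.7, np.float64(117.0), 0.071, array([664.9, 153.6, 115.1]))
(array([664.8,  81.3]), 48.6, np.float64(109.0), 0.071, array([661.8,  80.9, 106.9]))
(array([657.2,   3.3]), 37.8, np.float64(101.0), 0.071, array([655. ,   3.3,  99. ]))
(array([651.9, -74.9]), 29.6, np.float64(93.4), 0.067, array([649.9, -73.8,  91.5]))
(array([ 647. , -241.1]), 58.8, np.float64(76.2), 0.059, array([ 646.1, -239.6,   74. ]))
[665.1 153.6] [60.  70.3]
[660.4  77.6] [60.9 71.8]
[654.6   2. ] [61.1 73.2]
[648.8 -73.5] [61.2 73.2]
scene
(array([678.1, 323.1]), 149.4, np.float64(81.8), 0.063, array([686.7, 319.6,  79.4]))
(array([649.9, 161.1]), 84.5, np.float64(119.5), 0.071, array([666.8, 153.5, 117.7]))
(array([650.4,  83.2]), 72.0, np.float64(112.7), 0.071, array([662.5,  80.4, 111. ]))
(array([647.4,   3.8]), 60.6, np.float64(104.8), 0.071, array([655.6,   2.9, 102.9]))
(array([647.7, -74.4]), 53.5, np.float64(96.7), 0.071, array([650.3, -74.3,  94.9]))
(array([ 642.7, -240.8]), 77.0, np.float64(79.8), 0.059, array([ 646.9, -239.7,   77.8]))
(array([688.2, 324.3]), 137.0, np.float64(77.8), 0.059, array([686.5, 320.3,  75.5])) (array([ 646.6, -241.3]), 59.0, np.float64(76.4), 0.059, array([ 646. , -239.8,   74.2]))
```

View pics/scene3.png

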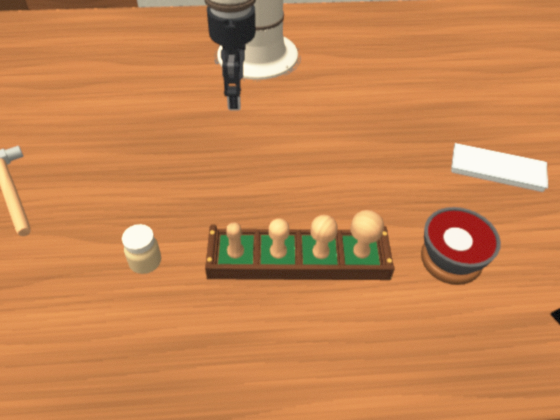

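View pics/top3.png

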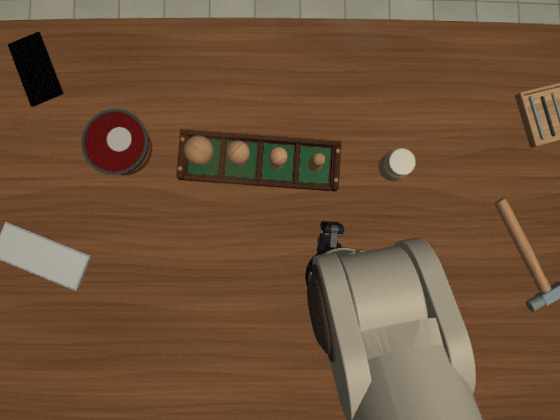

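Both views show all four punches upright, one per bay and largest next to the bowl, at (199,151), (238,152), (278,157) and (319,160) in the top view. They are within about 3 mm of the pad centres. The bowl and jar haven't moved, and the arm is clear.

```bash
python3 -c "
from workcell import job
print(job.hand_in())"
```

```text
the job is handed in; nothing more can be done
None
```

All four punches are back in the rack, upright and in order of head size with the largest next to the pitch bowl, each within about 3 mm of its pad's centre; the bowl and jar are where they were, and the job is handed in.

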